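# Release a slide cassette and show it to the inspection camera

### The arm

A 7-joint arm with a two-finger parallel gripper is mounted at the origin on the work surface. World frame = base frame: x ahead of the robot, y to its left, z up, the work surface at z = 0. Lengths are in m, angles in rad, forces in N, time in s.
With the tool pointing down it reaches from about 0.4 to 0.85 m from the base axis. Payload 10.4 kg.
Tool frame: the origin (TCP) lies midway between the tips of the shut fingers; the grasp point (between the pads) lies hold_point_z behind it (hold_point_z is the distance from the TCP to the grasp point, in m); z points along the fingers, y is the line along which they close (so a half turn about z gives the same grasp; the last joint's range is limited). The gripper opens to 87 mm and grips with 3 to 60 N. Pads are 19 mm wide; open, the fingers measure 117 mm over their backs; the gripper's body (75 mm by 190 mm) begins 51 mm behind the grasp point.
Start: joints at [1.291, 0.332, -0.065, 1.46, 0.022, 1.35, -0.088], TCP at [0.159, -0.605, 0.223] pointing down, gripper open.
Joint ranges: [-2.6, 2.6], [-0.5, 2.12], [-1.47, 1.34], [0.16, 2.42], [-1.27, 4.41], [0.06, 2.06], [-2.6, 2.6]. Speed limits (rad/s): [2.22, 2.22, 2.79, 2.79, 3.14, 3.14, 3.14].

### API

Orientations are given as a unit quaternion [x, y, z, w].
In Python, from bench import * gives the robot as it stands. The module is installed in compiled form; this text tells all that it offers.
- The arm moves only by the tool drive_tool, never from a script. Its argument "increments" is a list of rows, each a list of 6 numbers: the shift along the tool's x, y, z scaled (see below), then the turn, a rotation vector about the tool's x, y, z scaled (see below). In form: [[dx, dy, dz, rx, ry, rz], ...]. A call has exactly 5 rows; each row is the pose to reach, as a shift and turn from the pose commanded when the call began, along the tool's axes at that moment; what a row does not reach only later rows make up. The controller multiplies each number of a shift by 300 mm and each number of a turn by pi/4 rad. A row lasts 1/12 s, in which the tool goes at most 41.7 mm and 7.16 degrees, less where a joint would pass 70% of its speed; a pose out of reach is approached as far as the arm can. A call with a number of a shift or a turn outside -1 to 1 is refused whole. A call with a gripper value outside its range is refused whole. "claw" is the closure, from 0 (fully open) to 1 (shut), set as the call begins (left out, the last holds). The fingers move at their own pace and stop on an object; "force" is the grip in N (left out, the last holds). Time passes only in rows, so rows that repeat a pose let the fingers close, or fill a call up. It gives the time, the measured TCP pose, the force, the opening and the grip force at its end, in the units of the state.
- read_state(): the state, without advancing time (a new reading comes with each control period).
- camera(name): name is "scene" or "top" or "wrist"; returns the picture (400x640x3 uint8, blue, green, red); there is no depth.
- get_calibration(name): a dict with "K" (3x3 intrinsics, pixels), "k1" (the pictures are not rectified: a ray, as slopes to the right and down, at radius r is drawn at 1 + k1 r^2 times it, then the intrinsics apply), "position" and "rotation" of the camera in the world. Camera axes: x right, y down, z forward; pixel columns grow to the right and rows downward; lengths in m; the calibration is good to about 2 mm. A picture is of the moment at which its call begins: read the wrist's pose just before it. get_calibration takes no time and is no camera call; for the wrist camera it gives the pose at the moment of the call.
- close_job(): hands the job in; it is judged then, once.
The state is a dict: "time": time; "joint_positions": joint angles; "joint_vel": joint speeds; "joint_torque": joint torques, N m; "ee_pos": TCP position; "eef_rot": TCP orientation; "ft_force": force on the tool from outside, world axes, zero at the start; "torque": the same for the moment, N m; "width": finger opening in m; "grip_force": force on a finger pad.
Only numpy, scipy, OpenCV 4.12 (cv2) and the standard library are available. Lean on these libraries where they do the work, as an engineer would, in place of code of your own. Each camera call takes 0.05 s, during which the arm holds its last target. There are 200 camera calls.

### The job

Swing the dock's black-knobbed hold-down lever away from the red mark into the notch at the green mark and leave it there, then lift out the cassette with the orange grip tab and show its glass slide to the inspection camera: the slide's centre midway between the camera's two red pointer balls, the slide facing squared-up into the tilted lens, its tab end uppermost. Finish while still holding it there in the air, motionless and touching nothing but the gripper. Leave the blue-tabbed cassette in its bay and do not disturb the camera or the other things on the bench.

Things in the scene. Friction and masses are not known exactly. Their poses are not given: they have to be found in the camera images.
- dock: Fixed white slide dock with a teal foot band, 200 x 130 x 40 mm (x, y, z); origin: centre of its underside, z up. Two slots in its top, 17 x 91 mm, 28 mm deep (floor 12 mm above the bench), at dock x = -35 and +35 mm, y = 0, hold one upright cassette each; which bay holds which varies.
- lever_pivot (a point): Vertical pin of the lever, at dock x = 85, y = -34 mm, 91.5 mm above the bench. Axes as the dock.
- green_mark (a point): Green mark between two small dark lips on an aluminium arc plate (top 83 mm above the bench, the lips 5 mm more; 150 to 205 mm from the pivot) under the lever's knob end; 191 mm from the pivot. The bar passes freely over lips and marks. The red mark on the same plate is the lever's zero.
- lever (a joint): Flat dark steel bar, 13 mm wide, 91.5 to 99.5 mm above the bench, turning level. 0 = at the red mark, over both cassettes' shoulders so they cannot be lifted; starts at 0 to 0.1. Grows as the knob swings out to the dock's -y side (counter-clockwise from above); 0.65 = green mark, within 0.1 is in the notch; stop at 0.9. Plain friction, 1.5 N at the knob, no click or spring: stays where left.
- lever_knob (a point): Centre of the lever's black upright round knob: 18 mm in diameter, from 99.5 to 145.5 mm above the bench; this point is 123.5 mm up, 170 mm from the pivot. It can be pinched from above and led along the arc about the pivot without turning the gripper.
- cassette_orange: Loose cassette to show, about 0.12 kg: grey plate 14 mm thick (x), 88 mm long (y), 75 mm high (z); centred on its top edge an orange grip tab 12 mm thick (x), 36 mm wide (y), from 75 to 120 mm above the foot. Origin: centre of its foot. Stands in a bay, axes along the dock's, foot 12 mm above the bench; pinch the tab across its thickness from above; lift over 30 mm to clear the bay.
- slide (a point): Centre of the orange cassette's glass slide (76 x 26 mm, long side along y, pale blue with three coloured squares) on its +x face, 47 mm above its foot, 7 mm in front of its mid-plane. Axes as the cassette: +x points out of the glass, +z to the grip tab.
- cassette_blue: The other cassette, the same but with a blue grip tab, standing in the other bay 70 mm away. Stays where it is.
- camera: Fixed inspection camera stand; origin on the bench straight below the focus, x towards the stand's foot: a 140 x 120 x 16 mm foot and an upright post 22 mm in diameter, 376 mm high, at x = 265 mm, with a white and teal camera head on it that leans down towards the robot's side.
- focus (a point): Where to show the slide: midway between the camera's two red pointer balls (18 mm, on thin wires, at y = +80 and -80 mm of this frame), 190 to 250 mm above the bench. Axes of the camera head: x runs into the lens (away from the robot and 24 degrees up), y is level, z up at right angles. Right presentation: the slide's axes coincide with these, x with x, y with y, z with z.
- lens (a point): Centre of the lens's front face (40 mm barrel), 130 mm from the focus along its x. The head behind it is 60 x 60 x 80 mm; the pointer wires run forward from it on both sides, 80 mm off the axis, ending at the balls.
- bottle_a: Clear reagent bottle, red cap, yellow label, 68 mm in diameter, 170 mm high, origin at the centre of its foot. Bystander.
- bottle_b: Clear reagent bottle, red cap, white label, 68 mm in diameter, 170 mm high, origin at the centre of its foot. Bystander.
- tip_box: Blue pipette tip box with white lid, 85 x 120 x 65 mm, origin at the centre of its underside. Bystander.
- tweezers: Steel tweezers lying flat, 120 mm long (its x), 22 mm wide, 6 mm high. Bystander.

How it is judged:
By the outcome, as a careful person would: the job done as asked, in the order asked, and still so for the second after the job is handed in, while the arm keeps its last pose, push and grip.
It also fails if it takes over 54 s, if anything falls off the work surface, if the arm or the gripper's body presses on something with over 40 N, if the wrist force passes 120 N, or if a joint passes its speed limit or range.

## Working session

There is one attempt and no reset: what is moved stays moved. The work goes in short steps, Python scripts to look and compute and a tool call to move; the robot and the scene stay as the last step left them, time stands still between calls to the robot, and variables do not carry over. Pictures are saved under pics/ and viewed, at most 10 in all, crops included, and the job is handed in when it is done.

Besides the shell and the picture viewer there is one more tool, called after "Emit:" in YAML: its name, and indented under it one key for each argument. drive_tool: Moves the arm, as the interface text tells. Its arguments: {"type":"object","properties":{"increments":{"type":"array","items":{"type":"array","items":{"type":"number"}}},"claw":{"type":"number"},"force":{"type":"number"}},"required":["increments"]}

```bash
mkdir -p pics
python3 - <<'E'
from bench import *
import cv2
s=read_state(); print({k:(v if not hasattr(v,'round') else v) for k,v in s.items()})
for n in ["scene","top"]:
    cv2.imwrite(f"pics/{n}0.png",camera(n)); print(n,get_calibration(n))
print(get_calibration("wrist"))
E
```

```text
{'time': 0.0, 'joint_positions': array([ 1.2914069 ,  0.33283193, -0.0646964 ,  1.46094133,  0.02161839,
        1.3498786 , -0.08847967]), 'joint_vel': array([ 5.55834759e-05,  1.44892649e-03, -1.88050137e-04,  1.54596209e-03,
        1.15235803e-03, -1.73999421e-03, -1.10640673e-03]), 'joint_torque': array([-9.59768840e-05, -6.23255539e+01,  2.45708681e-02, -3.89898849e+01,
       -6.14446308e-02,  3.97674751e-02,  1.61381568e-04]), 'ee_pos': array([ 0.15862575, -0.60414355,  0.22177886]), 'eef_rot': array([ 9.91765799e-01,  1.28063011e-01, -1.28037118e-04, -6.69434560e-04]), 'ft_force': array([ 0.0082617 ,  0.04971127, -0.71581629]), 'torque': array([-0.05438933, -0.01029051,  0.02454354]), 'grip_force': 0.0, 'width': 0.08663721510821612}
scene {'K': array([[380.53897266,   0.        , 312.37542714],
       [  0.        , 380.53897266, 200.96282216],
       [  0.        ,   0.        ,   1.        ]]), 'k1': 0.0026186085383446884, 'position': array([1.15783635, 0.26467681, 0.81466106]), 'rotation': array([ 0.49109077,  0.78796845, -0.31167116, -0.20198185])}
top {'K': array([[444.20066674,   0.        , 327.68202207],
       [  0.        , 444.20066674, 197.36707327],
       [  0.        ,   0.        ,   1.        ]]), 'k1': -0.09912439595436888, 'position': array([0.41811094, 0.00379924, 1.21757431]), 'rotation': array([-0.70087188,  0.70989895, -0.04276045,  0.0547141 ])}
{'K': array([[333.61970922,   0.        , 319.76832433],
       [  0.        , 333.61970922, 197.85725101],
       [  0.        ,   0.        ,   1.        ]]), 'k1': -0.0045625885262784065, 'position': array([ 0.2317968 , -0.58592217,  0.38433199]), 'rotation': array([ 0.78382462, -0.60521532, -0.08548886,  0.10965876])}
```

View pics/scene0.png

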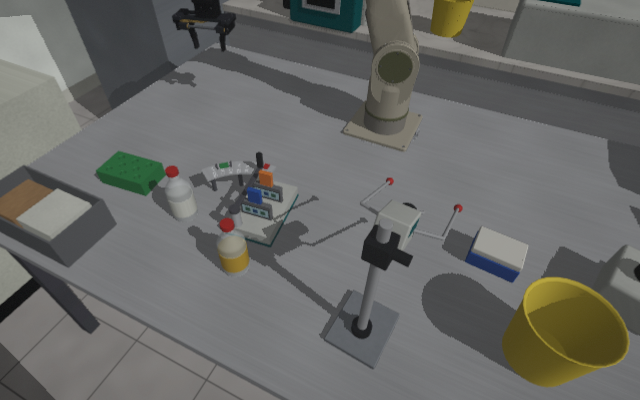

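View pics/top0.png

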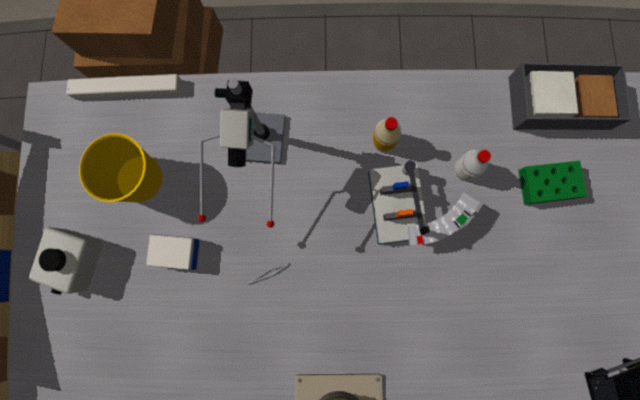

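Run:
```python
import cv2,numpy as np
t=cv2.imread("pics/top0.png"); s=cv2.imread("pics/scene0.png")
a=cv2.resize(t[145:265,355:495],None,fx=4,fy=4,interpolation=cv2.INTER_CUBIC)
b=cv2.resize(t[70:240,180:300],None,fx=3,fy=3,interpolation=cv2.INTER_CUBIC)
c=np.zeros((510,800,3),np.uint8);c[:480,:560]=a[:, :560]
b=cv2.resize(t[75:235,190:270],None,fx=3,fy=3,interpolation=cv2.INTER_CUBIC); c[:480,560:]=b
cv2.imwrite("pics/topc.png",c)
d=np.zeros((600,800,3),np.uint8)
d[:,:400]=cv2.resize(s[140:290,200:300],None,fx=4,fy=4,interpolation=cv2.INTER_CUBIC)
d[:480,400:]=cv2.resize(s[165:285,365:465],None,fx=4,fy=4,interpolation=cv2.INTER_CUBIC)
cv2.imwrite("pics/scenec.png",d)
```

```text
(no output)
```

View pics/topc.png

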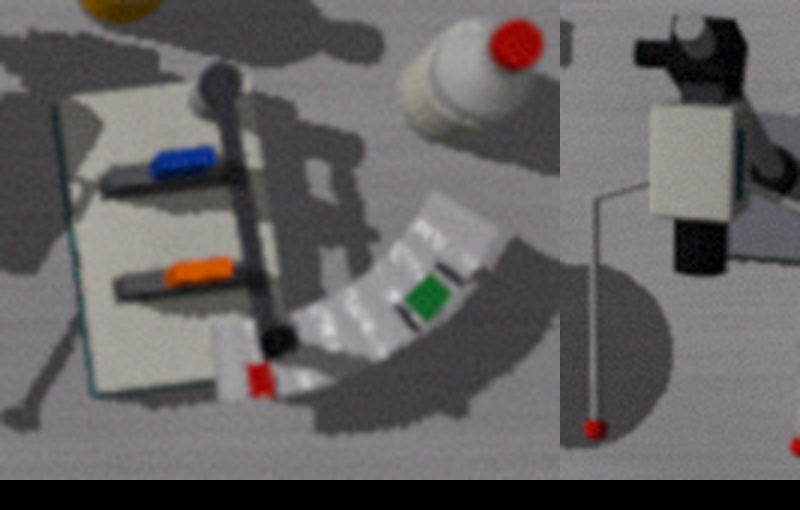

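View pics/scenec.png

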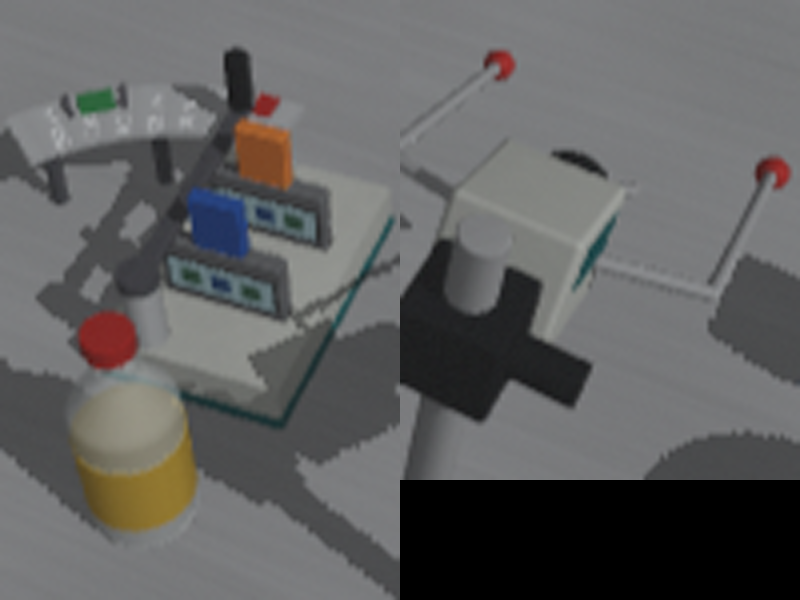

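```bash
cat > h.py <<'E'
import numpy as np, cv2
from scipy.spatial.transform import Rotation as R
from scipy.optimize import least_squares
TOP=dict(K=(444.20066674,327.68202207,197.36707327),k1=-0.09912439595436888,p=[0.41811094,0.00379924,1.21757431],q=[-0.70087188,0.70989895,-0.04276045,0.0547141])
SC=dict(K=(380.53897266,312.37542714,200.96282216),k1=0.0026186085383446884,p=[1.15783635,0.26467681,0.81466106],q=[0.49109077,0.78796845,-0.31167116,-0.20198185])
def cal(c): return dict(K=(c['K'][0,0],c['K'][0,2],c['K'][1,2]),k1=c['k1'],p=c['position'],q=c['rotation'])
def proj(C,P):
    v=R.from_quat(C['q']).inv().apply(np.atleast_2d(P)-C['p']); s=v[:,:2]/v[:,2:]
    s=s*(1+C['k1']*(s**2).sum(1,keepdims=True)); return s*C['K'][0]+np.array(C['K'][1:])
def dock2w(d,P):
    c,s=np.cos(d[2]),np.sin(d[2]); P=np.atleast_2d(P)
    return np.c_[d[0]+c*P[:,0]-s*P[:,1], d[1]+s*P[:,0]+c*P[:,1], P[:,2]]
def lev(a,r,z): return [85-r*np.cos(a), -34-r*np.sin(a), z]  # mm
E
python3 - <<'E'
from h import *
# colour centroids
for n in("top","scene"):
    im=cv2.imread(f"pics/{n}0.png"); b,g,r=[im[...,i].astype(int) for i in range(3)]
    for nm,m in(("red",(r>110)&(g<60)&(b<60)),("green",(g>70)&(r<50)&(b<90))):
        k,l,st,c=cv2.connectedComponentsWithStats(m.astype(np.uint8))
        print(n,nm,[(c[i].round(1).tolist(),int(st[i,4])) for i in range(1,k) if 6<st[i,4]<200])
t4=lambda u,v:(355+u/4-.4,145+v/4-.4); s4=lambda u,v:(200+u/4-.4,140+v/4-.4)
def model(x):
    P=lambda *a:dock2w(x,np.array(a)/1000.)
    T=P(lev(0,191,83),lev(.65,191,83),lev(x[3],170,145.5),[-100,65,8])
    S=P(lev(0,191,83),lev(.65,191,83),lev(x[3],170,145.5),[-28,0,59],[42,0,59])
    return proj(TOP,T),proj(SC,S)
ot=np.array([t4(261,380),t4(428,298),t4(281,338),t4(95,395)])
os_=np.array([s4(266,104),s4(97,100),s4(237,52),s4(265,213),s4(220,285)])
f=lambda x:np.r_[(model(x)[0]-ot).ravel(),(model(x)[1]-os_).ravel()]
r=least_squares(f,[.42,-.2,0,.05],loss='soft_l1'); print(r.x,f(r.x).round(1))
E
```

```text
top red [([391.0, 122.8], 109), ([483.8, 155.6], 117), ([199.9, 217.2], 23), ([268.9, 223.3], 24), ([419.8, 239.6], 42)]
top green [([461.5, 219.0], 60)]
scene red [([265.8, 166.0], 20), ([171.7, 170.8], 106), ([390.5, 180.2], 19), ([459.4, 207.4], 21), ([226.8, 224.2], 148)]
scene green [([223.1, 165.2], 28), ([412.3, 229.3], 11)]
[ 0.56519196 -0.16710562  0.10212256  0.02869608] [ 0.1  0.2  0.4  0.3  0.7  0.7  0.  -0.3 -0.2  1.   0.   0.9  0.5  1.1
  0.   0.4  0.2 -0.2]
```

Run:
```python
from h import *
o={}
for n,bx in(("top",[(201,218),(270,224)]),("scene",[(390,181),(458,208)])):
    im=cv2.imread(f"pics/{n}0.png").astype(int); o[n]=[]
    for x,y in bx:
        c=im[y-9:y+10,x-9:x+10]; m=(c[...,2]-np.maximum(c[...,0],c[...,1])>25)
        ys,xs=np.nonzero(m); o[n].append((xs.min()/2+xs.max()/2+x-9,ys.min()/2+ys.max()/2+y-9,m.sum()))
print(o)
f=lambda P:np.r_[(proj(TOP,P.reshape(2,3))-np.array(o['top'])[:,:2]).ravel(),(proj(SC,P.reshape(2,3))-np.array(o['scene'])[:,:2]).ravel()]
r=least_squares(f,[.4,.3,.2,.4,.1,.2]); B=r.x.reshape(2,3); print(B,f(r.x).round(1))
d=B[0]-B[1]; print(np.linalg.norm(d),B.mean(0),"yaw",np.arctan2(-d[0],d[1]))
# post/head residual check: lens, post top
def g(x):
    cy,sy=np.cos(x[3]),np.sin(x[3]); y=np.array([-sy,cy,0])
    P=np.array([x[:3]+.08*y,x[:3]-.08*y])
    return f(P.ravel())
r=least_squares(g,[*B.mean(0),0]);print("focus fit",r.x,r.fun.round(1))
x=r.x; M=R.from_euler('ZY',[x[3],-np.radians(24)])
print("post top px",proj(SC,[x[0]+.265*np.cos(x[3]),x[1]+.265*np.sin(x[3]),.376]),proj(TOP,[x[0]+.265*np.cos(x[3]),x[1]+.265*np.sin(x[3]),.376]))
d=[.56519196,-.16710562,.10212256]
for nm,p in dict(knob=lev(.0287,170,123.5),knobmid=lev(.34,170,123.5),knobend=lev(.65,170,123.5),otab=[-35,0,132],bl=[35,0,132]).items(): print(nm,dock2w(d,np.array(p)/1e3).round(4))
```

```text
{'top': [(np.float64(201.0), np.float64(217.5), np.int64(54)), (np.float64(269.5), np.float64(223.5), np.int64(49))], 'scene': [(np.float64(389.5), np.float64(180.5), np.int64(36)), (np.float64(458.0), np.float64(207.5), np.int64(44))]}
[[0.52591359 0.22351891 0.26178703]
 [0.48692293 0.24435654 0.15486196]] [ 33.2  -7.5 -34.1   7.6  32.2   0.9 -33.4  -0.8]
0.11570414276115613 [0.50641826 0.23393773 0.2083245 ] yaw -2.061604089442154
focus fit [ 0.50126829  0.23211796  0.20134218 -1.68145328] [ 39.5 -28.  -37.5  34.7  19.3  37.  -23.5 -32.3]
post top px [[324.91363792  92.31252351]] [[353.75236639 229.99274534]]
knob [[ 0.4847 -0.2144  0.1235]]
knobmid [[ 0.4996 -0.265   0.1235]]
knobend [[ 0.5291 -0.3084  0.1235]]
otab [[ 0.5304 -0.1707  0.132 ]]
bl [[ 0.6    -0.1635  0.132 ]]
```

```bash
python3 - <<'E'
from h import *
ot=np.array([(201,217.5),(269.5,223.5)]);os_=np.array([(458,207.5),(389.5,180.5)])
def g(x):
    y=np.array([-np.sin(x[3]),np.cos(x[3]),0]); P=np.array([x[:3]+.08*y,x[:3]-.08*y])
    return np.r_[(proj(TOP,P)-ot).ravel(),(proj(SC,P)-os_).ravel()]
r=least_squares(g,[.4,.2,.2,0]);x=r.x;print("focus fit",x,r.fun.round(1))
q=[x[0]+.265*np.cos(x[3]),x[1]+.265*np.sin(x[3]),.376]
L=x[:3]+.13*R.from_euler('ZY',[x[3],-np.radians(24)]).apply([1,0,0])
print("post top px",proj(SC,[q]),proj(TOP,[q]),"lens",L,proj(TOP,[L]),proj(SC,[L]))
from bench import *
s=read_state(); print(s['ee_pos'],R.from_quat(s['eef_rot']).as_matrix().round(3))
E
python3 -c "
import bench;print([n for n in dir(bench) if n[0]!='_'])"
```

```text
focus fit [ 0.50744973  0.23226766  0.21227312 -0.09651868] [ 0.1 -0.   0.2 -0.1  0.1  0.   0.2 -0. ]
post top px [[385.77910806 222.90026895]] [[232.42757013  82.65608361]] lens [0.62565789 0.22082281 0.26514888] [[235.9047466  164.88001157]] [[407.59634987 211.14229363]]
[ 0.15863462 -0.60417272  0.22184915] [[ 0.967  0.254 -0.   ]
 [ 0.254 -0.967  0.001]
 [-0.    -0.001 -1.   ]]
['PlanningError', 'camera', 'close_job', 'get_calibration', 'hold_point_z', 'read_state']
```

```bash
cat >> h.py <<'E'
def gap(pos,rot=None):
    "row numbers from current pose to world target TCP pose; rot=Rotation"
    from bench import read_state
    s=read_state(); q=R.from_quat(s['eef_rot']); rot=rot or q
    d=q.inv().apply(np.array(pos)-s['ee_pos'])/.3; w=(q.inv()*rot).as_rotvec()/(np.pi/4)
    return d.round(3),w.round(3)
def rowz(h): # tool down, tool x heading h (rad)
    return R.from_matrix(np.array([[np.cos(h),np.sin(h),0],[np.sin(h),-np.cos(h),0],[0,0,-1]]))
DOCK=[.56519196,-.16710562,.10212256]; FOC=np.array([.50745,.23227,.21227]); CY=-.0965
E
python3 - <<'E'
from h import *
import bench; H=bench.hold_point_z; print(H)
for px in((391,123),(484,156)):
    print(least_squares(lambda p:(proj(TOP,[p[0],p[1],.17])-px).ravel(),[.5,0]).x)
print(gap([.4847,-.2144,.21],rowz(.25)))
E
```

```text
0.0187
[ 0.74496803 -0.13615278]
[ 0.65983804 -0.36037207]
(array([ 1.381, -0.981,  0.041]), array([-0.002,  0.   ,  0.009]))
```

Emit:
drive_tool:
  increments:
    - [0.09, -0.065, 0, 0, 0, 0]
    - [0.19, -0.13, 0, 0, 0, 0]
    - [0.29, -0.2, 0, 0, 0, 0]
    - [0.39, -0.27, 0, 0, 0, 0]
    - [0.49, -0.34, 0, 0, 0, 0]
  claw: 0.4
  force: 30

```text
time: 0.52
ee_pos: [0.2757, -0.4669, 0.2222]
eef_rot: [0.992, 0.128, -0.0, -0.0]
ft_force: [-0.0, -0.0, 0.8]
width: 0.0613
grip_force: 0.0
```

Emit:
drive_tool:
  increments:
    - [0.1, -0.07, 0, 0, 0, 0]
    - [0.2, -0.14, 0, 0, 0, 0]
    - [0.3, -0.21, 0, 0, 0, 0]
    - [0.4, -0.28, 0, 0, 0, 0]
    - [0.49, -0.34, 0, 0, 0, 0]

```text
time: 0.93
ee_pos: [0.3924, -0.3303, 0.2224]
eef_rot: [0.992, 0.129, -0.0, -0.0]
ft_force: [-0.5, -0.7, 0.3]
width: 0.0523
grip_force: 0.0
```

Emit:
drive_tool:
  increments:
    - [0.1, -0.08, 0, 0, 0, 0]
    - [0.2, -0.15, 0, 0, 0, 0]
    - [0.3, -0.23, 0, 0, 0, 0]
    - [0.4, -0.3, 0.04, 0, 0, 0]
    - [0.4, -0.3, 0.04, 0, 0, 0]

```text
time: 1.35
ee_pos: [0.4878, -0.2073, 0.2089]
eef_rot: [0.991, 0.133, 0.0, -0.002]
ft_force: [0.1, 0.3, 0.6]
width: 0.0525
grip_force: 0.0
```

Run:
```python
from h import *
import bench
c=cal(bench.get_calibration("wrist")); im=bench.camera("wrist"); cv2.imwrite("pics/w1.png",im)
s=bench.read_state(); print(s['time'],s['ee_pos'],s['width'],s['joint_positions'].round(2))
print(proj(c,dock2w(DOCK,np.array([lev(.0287,170,145.5),lev(.65,191,83),[-35,18,132],[-35,-18,132]])/1e3)).round(1))
print(gap([.4847,-.2144,.1065],rowz(.25)))
```

```text
1.4 [ 0.48597343 -0.21073131  0.20932842] 0.05224516696366832 [ 0.73  0.16 -0.45  1.71  0.07  1.29 -1.04]
[[327.7 218.9]
 [451.3 196. ]
 [260.1 134.5]
 [310.3 142.8]]
(array([-0.007,  0.012,  0.343]), array([-0.003,  0.001,  0.017]))
```

View pics/w1.png

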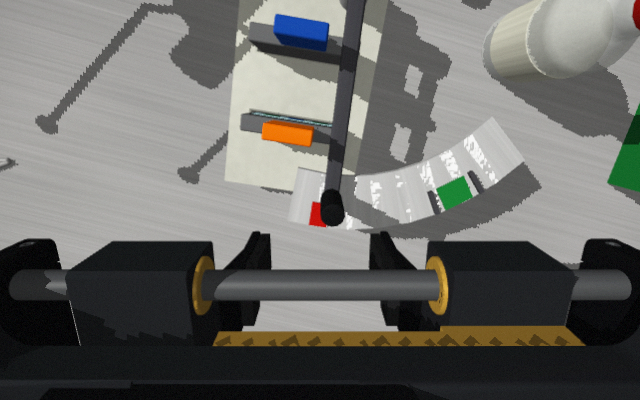

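Emit:
drive_tool:
  increments:
    - [0, 0, 0.08, 0, 0, 0]
    - [0, 0, 0.16, 0, 0, 0]
    - [0, 0, 0.24, 0, 0, 0]
    - [0, 0, 0.32, 0, 0, 0]
    - [0, 0, 0.34, 0, 0, 0]

```text
time: 1.82
ee_pos: [0.4819, -0.2152, 0.1049]
eef_rot: [0.992, 0.127, -0.002, -0.001]
ft_force: [-0.8, -0.1, -0.2]
width: 0.0524
grip_force: 0.0
```

Emit:
drive_tool:
  increments:
    - [0, 0, 0, 0, 0, 0]
    - [0, 0, 0, 0, 0, 0]
    - [0, 0, 0, 0, 0, 0]
    - [0, 0, 0, 0, 0, 0]
    - [0, 0, 0, 0, 0, 0]
  claw: 1
  force: 15

```text
time: 2.23
ee_pos: [0.4851, -0.2153, 0.1097]
eef_rot: [0.992, 0.128, 0.001, 0.001]
ft_force: [-1.1, -0.4, -0.2]
width: 0.0267
grip_force: 0.0
```

Run:
```python
from h import *
import bench
s=bench.read_state(); print(s)
k=lambda a:dock2w(DOCK,np.array([lev(a,170,106)])/1e3)[0]
p=s['ee_pos']; q=R.from_quat(s['eef_rot']); 
for a in np.arange(.0287,.70,.0622): print(round(a,3),(q.inv().apply(k(a)-k(.0287))/.3).round(3))
print(p-k(.0287))
```

```text
{'time': 2.2333, 'joint_positions': array([ 0.72129524,  0.25309477, -0.44020409,  1.82884628,  0.12155851,
        1.08406256, -1.07747398]), 'joint_vel': array([-0.00084339,  0.00436721, -0.00022682,  0.00859667,  0.00062927,
       -0.00166834, -0.00257648]), 'joint_torque': array([ 4.09953226e-02, -5.02465403e+01, -3.50402713e+00, -3.52421021e+01,
       -4.51645651e-02, -4.44008166e-02,  5.22015063e-03]), 'ee_pos': array([ 0.48513139, -0.21534235,  0.10972696]), 'eef_rot': array([9.91770563e-01, 1.28024206e-01, 7.65627902e-04, 6.05453753e-04]), 'ft_force': array([-1.06121226, -0.40057392, -0.19751664]), 'torque': array([-0.00911416, -0.01050145,  0.00040977]), 'grip_force': 0.0, 'width': 0.02670164453145664}
0.029 [0. 0. 0.]
0.091 [-0.003  0.035  0.   ]
0.153 [-0.004  0.07   0.   ]
0.215 [-0.003  0.106  0.   ]
0.277 [-0.     0.141  0.   ]
0.34 [0.005 0.175 0.   ]
0.402 [0.013 0.21  0.   ]
0.464 [0.022 0.244 0.   ]
0.526 [0.034 0.277 0.   ]
0.588 [0.048 0.309 0.   ]
0.651 [0.064 0.341 0.001]
[ 0.00046348 -0.00090275  0.00372696]
```

Emit:
drive_tool:
  increments:
    - [0, 0, 0, 0, 0, 0]
    - [0, 0, 0, 0, 0, 0]
    - [0, 0, 0, 0, 0, 0]
    - [0, 0, 0, 0, 0, 0]
    - [0, 0, 0, 0, 0, 0]

```text
time: 2.65
ee_pos: [0.485, -0.2154, 0.1092]
eef_rot: [0.992, 0.128, 0.001, 0.0]
ft_force: [-0.5, -0.7, 5.9]
width: 0.0174
grip_force: 15.0
```

Emit:
drive_tool:
  increments:
    - [-0.002, 0.018, 0, 0, 0, 0]
    - [-0.003, 0.035, 0, 0, 0, 0]
    - [-0.004, 0.053, 0, 0, 0, 0]
    - [-0.004, 0.07, 0, 0, 0, 0]
    - [-0.003, 0.088, 0, 0, 0, 0]

```text
time: 3.07
ee_pos: [0.4905, -0.2404, 0.109]
eef_rot: [0.992, 0.128, 0.0, -0.0]
ft_force: [-2.8, 1.5, 7.2]
width: 0.0173
grip_force: 15.0
```

Emit:
drive_tool:
  increments:
    - [0, 0.018, 0, 0, 0, 0]
    - [0.001, 0.035, 0, 0, 0, 0]
    - [0.003, 0.053, 0, 0, 0, 0]
    - [0.005, 0.07, 0, 0, 0, 0]
    - [0.008, 0.087, 0, 0, 0, 0]

```text
time: 3.48
ee_pos: [0.4995, -0.2651, 0.1089]
eef_rot: [0.992, 0.128, -0.0, -0.0]
ft_force: [-2.2, 1.4, 6.2]
width: 0.0173
grip_force: 15.0
```

Emit:
drive_tool:
  increments:
    - [0.003, 0.017, 0, 0, 0, 0]
    - [0.007, 0.035, 0, 0, 0, 0]
    - [0.012, 0.052, 0, 0, 0, 0]
    - [0.017, 0.069, 0, 0, 0, 0]
    - [0.023, 0.085, 0, 0, 0, 0]

```text
time: 3.9
ee_pos: [0.5126, -0.288, 0.1089]
eef_rot: [0.992, 0.128, -0.0, -0.0]
ft_force: [-1.2, 1.7, 5.1]
width: 0.0176
grip_force: 15.0
```

Emit:
drive_tool:
  increments:
    - [0.006, 0.017, 0, 0, 0, 0]
    - [0.012, 0.033, 0, 0, 0, 0]
    - [0.019, 0.05, 0, 0, 0, 0]
    - [0.028, 0.066, 0, 0, 0, 0]
    - [0.037, 0.082, 0, 0, 0, 0]

```text
time: 4.32
ee_pos: [0.5296, -0.309, 0.1088]
eef_rot: [0.992, 0.128, -0.0, -0.0]
ft_force: [-2.2, 0.9, 6.0]
width: 0.0178
grip_force: 15.0
```

Emit:
drive_tool:
  increments:
    - [0, 0, 0, 0, 0, 0]
    - [0, 0, 0, 0, 0, 0]
    - [0, 0, 0, 0, 0, 0]
    - [0, 0, 0, 0, 0, 0]
    - [0, 0, 0, 0, 0, 0]

```text
time: 4.73
ee_pos: [0.5297, -0.3091, 0.1088]
eef_rot: [0.992, 0.128, 0.0, 0.0]
ft_force: [1.6, 0.4, 4.2]
width: 0.0177
grip_force: 15.0
```

Run:
```python
from h import *
import bench
s=bench.read_state(); p=s['ee_pos']; pv=dock2w(DOCK,np.array([[85,-34,0]])/1e3)[0]
d=p-pv; print(p,np.hypot(*d[:2]),np.arctan2(d[1],d[0])+np.pi-DOCK[2], s['width'])
```

```text
[ 0.52972679 -0.30907152  0.10883652] 0.1699811641678616 0.6554834829892922 0.01765214465823927
```

Emit:
drive_tool:
  increments:
    - [0, 0, 0, 0, 0, 0]
    - [0, 0, 0, 0, 0, 0]
    - [0, 0, 0, 0, 0, 0]
    - [0, 0, 0, 0, 0, 0]
    - [0, 0, 0, 0, 0, 0]
  claw: 0.4

```text
time: 5.15
ee_pos: [0.5291, -0.3093, 0.1082]
eef_rot: [0.992, 0.128, -0.0, -0.0]
ft_force: [-0.8, -0.4, -0.3]
width: 0.0431
grip_force: 0.0
```

Emit:
drive_tool:
  increments:
    - [0, 0, -0.08, 0, 0, 0]
    - [0, 0, -0.16, 0, 0, 0]
    - [0, 0, -0.24, 0, 0, 0]
    - [0, 0, -0.3, 0, 0, 0]
    - [0, 0, -0.3, 0, 0, 0]

```text
time: 5.57
ee_pos: [0.5311, -0.31, 0.2028]
eef_rot: [0.992, 0.128, 0.002, 0.002]
ft_force: [0.4, 0.5, 0.2]
width: 0.0518
grip_force: 0.0
```

Run:
```python
from h import *
import bench
print(gap([.5304,-.1707,.20],rowz(DOCK[2]+np.pi/2)))
cv2.imwrite("pics/top1.png",bench.camera("top"))
```

```text
(array([ 0.116, -0.45 ,  0.008]), array([ 8.000e-03, -1.000e-03, -1.803e+00]))
```

Emit:
drive_tool:
  increments:
    - [0.025, -0.09, 0, 0, 0, -0.15]
    - [0.05, -0.18, 0, 0, 0, -0.3]
    - [0.075, -0.27, 0, 0, 0, -0.45]
    - [0.1, -0.36, 0, 0, 0, -0.6]
    - [0.116, -0.45, 0, 0, 0, -0.75]

```text
time: 6.03
ee_pos: [0.5282, -0.1683, 0.1972]
eef_rot: [0.911, 0.413, -0.001, -0.001]
ft_force: [0.4, 0.4, 0.1]
width: 0.0523
grip_force: 0.0
```

Emit:
drive_tool:
  increments:
    - [0, 0, 0, 0, 0, -0.15]
    - [0, 0, 0, 0, 0, -0.3]
    - [0, 0, 0, 0, 0, -0.45]
    - [0, 0, 0, 0, 0, -0.6]
    - [0, 0, 0, 0, 0, -0.75]

```text
time: 6.45
ee_pos: [0.5282, -0.1697, 0.1972]
eef_rot: [0.752, 0.66, -0.0, -0.001]
ft_force: [0.1, -0.3, -1.2]
width: 0.0523
grip_force: 0.0
```

Emit:
drive_tool:
  increments:
    - [0, 0, 0, 0, 0, -0.15]
    - [0, 0, 0, 0, 0, -0.3]
    - [0, 0, 0, 0, 0, -0.3]
    - [0, 0, 0, 0, 0, -0.3]
    - [0, 0, 0, 0, 0, -0.3]

```text
time: 6.87
ee_pos: [0.5285, -0.1699, 0.1979]
eef_rot: [0.673, 0.74, -0.0, -0.0]
ft_force: [0.1, 1.0, 0.8]
width: 0.0521
grip_force: 0.0
```

Run:
```python
from h import *
import bench
c=cal(bench.get_calibration("wrist")); im=bench.camera("wrist"); cv2.imwrite("pics/w2.png",im)
s=bench.read_state(); print(s['time'],s['ee_pos'],s['width'],s['joint_positions'].round(2))
print(proj(c,dock2w(DOCK,np.array([[-41,18,132],[-41,-18,132],[-29,-18,132],[-29,18,132],lev(.65,170,145.5),lev(.65,191,83)])/1e3)).round(1))
print(gap([.5304,-.1707,.096],rowz(DOCK[2]+np.pi/2)))
```

```text
6.9167 [ 0.52859848 -0.16985323  0.19810983] 0.05225550954813222 [ 0.78  0.26 -0.65  1.65  0.16  1.28  0.2 ]
[[313.7 187.4]
 [314.3 234.9]
 [330.6 234.8]
 [330.7 187.3]
 [304.1 380.6]
 [290.4 340.4]]
(array([-0.003,  0.006,  0.34 ]), array([-0.001, -0.   , -0.007]))
```

View pics/w2.png

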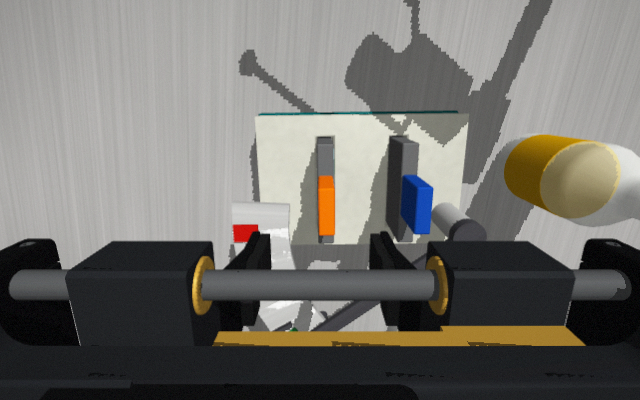

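Emit:
drive_tool:
  increments:
    - [-0.002, 0.013, 0.07, 0, 0, 0]
    - [-0.003, 0.013, 0.15, 0, 0, 0]
    - [-0.003, 0.013, 0.23, 0, 0, 0]
    - [-0.003, 0.013, 0.3, 0, 0, 0]
    - [-0.003, 0.013, 0.34, 0, 0, -0.007]

```text
time: 7.33
ee_pos: [0.5316, -0.1701, 0.0941]
eef_rot: [0.67, 0.743, -0.001, -0.001]
ft_force: [-0.5, -0.5, -0.4]
width: 0.0523
grip_force: 0.0
```

Emit:
drive_tool:
  increments:
    - [0, 0, 0, 0, 0, 0]
    - [0, 0, 0, 0, 0, 0]
    - [0, 0, 0, 0, 0, 0]
    - [0, 0, 0, 0, 0, 0]
    - [0, 0, 0, 0, 0, 0]
  claw: 1
  force: 25

```text
time: 7.75
ee_pos: [0.5335, -0.1706, 0.0977]
eef_rot: [0.669, 0.743, 0.0, 0.001]
ft_force: [-0.4, -0.3, 0.6]
width: 0.0264
grip_force: 0.0
```

Emit:
drive_tool:
  increments:
    - [0, 0, 0, 0, 0, 0]
    - [0, 0, 0, 0, 0, 0]
    - [0, 0, 0, 0, 0, 0]
    - [0, 0, 0, 0, 0, 0]
    - [0, 0, 0, 0, 0, 0]

```text
time: 8.17
ee_pos: [0.5331, -0.1705, 0.097]
eef_rot: [0.669, 0.743, 0.0, 0.0]
ft_force: [-0.9, 0.5, 4.0]
width: 0.0119
grip_force: 25.0
```

Run:
```python
from h import *
import bench
s=bench.read_state(); p=s['ee_pos']; print(p,s['width'],s['grip_force'],s['ft_force'],gap([.5304,-.1707,.096],rowz(DOCK[2]+np.pi/2)))
```

```text
[ 0.53307524 -0.17054582  0.09698005] 0.01187756481480306 24.99676354927942 [-0.89436291  0.46223039  3.97834256] (array([ 0.   , -0.009,  0.003]), array([0.001, 0.001, 0.004]))
```

Emit:
drive_tool:
  increments:
    - [0, 0, -0.02, 0, 0, 0]
    - [0, 0, -0.05, 0, 0, 0]
    - [0, 0, -0.1, 0, 0, 0]
    - [0, 0, -0.16, 0, 0, 0]
    - [0, 0, -0.22, 0, 0, 0]
  force: 35

```text
time: 8.58
ee_pos: [0.5325, -0.1702, 0.1637]
eef_rot: [0.669, 0.743, -0.0, -0.0]
ft_force: [0.2, 0.7, -0.7]
width: 0.0116
grip_force: 35.0
```

Emit:
drive_tool:
  increments:
    - [0, 0, -0.06, 0, 0, 0]
    - [0, 0, -0.12, 0, 0, 0]
    - [0, 0, -0.18, 0, 0, 0]
    - [0, 0, -0.24, 0, 0, 0]
    - [0, 0, -0.27, 0, 0, 0]

```text
time: 9.0
ee_pos: [0.5334, -0.1703, 0.2464]
eef_rot: [0.669, 0.743, 0.0, 0.001]
ft_force: [-0.4, -0.8, -0.3]
width: 0.0117
grip_force: 35.0
```

```bash
cat >> h.py <<'E'
M=R.from_euler('ZY',[CY,-np.radians(24)]).as_matrix()
RT=R.from_matrix(np.c_[M[:,1],M[:,0],-M[:,2]])
OFF=np.array([0,.007,.038]); TF=FOC-RT.apply(OFF)
E
python3 - <<'E'
from h import *
import bench
s=bench.read_state(); p=s['ee_pos']; print(p,s['width'],s['grip_force'],s['ft_force'],s['joint_positions'].round(2))
print("final",TF,"pre",TF+[-.1,0,.08]); print(gap(TF+[-.1,0,.08],RT))
cv2.imwrite("pics/sc2.png",bench.camera("scene"))
E
```

```text
[ 0.53337272 -0.17029823  0.24642007] 0.0117479443749223 34.994087065570056 [-0.39674088 -0.7876501  -0.27017533] [ 0.79  0.23 -0.65  1.58  0.15  1.38  0.22]
final [0.48570085 0.23437533 0.24413757] pre [0.38570085 0.23437533 0.32413757]
(array([ 1.393, -0.347, -0.262]), array([-0.528, -0.053,  0.254]))
```

View pics/sc2.png

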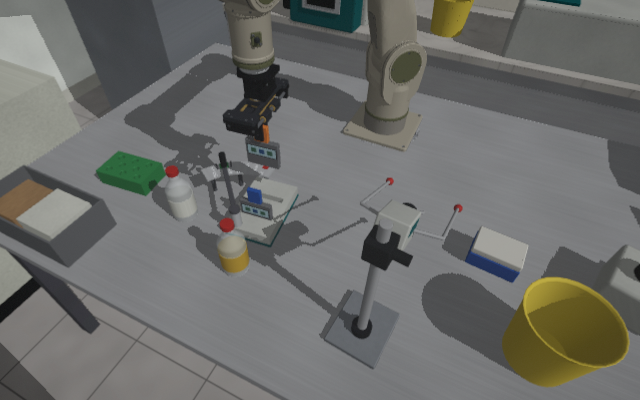

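Run:
```python
from h import *
print(TF+[-.05,0,.10],gap(TF+[-.05,0,.10],RT))
```

```text
[0.43570085 0.23437533 0.34413757] (array([ 1.376, -0.182, -0.327]), array([-0.527, -0.052,  0.254]))
```

Emit:
drive_tool:
  increments:
    - [0.06, -0.02, -0.07, 0, 0, 0]
    - [0.15, -0.04, -0.14, 0, 0, 0]
    - [0.25, -0.06, -0.21, 0, 0, 0]
    - [0.35, -0.08, -0.28, 0, 0, 0]
    - [0.45, -0.1, -0.33, 0, 0, 0]

```text
time: 9.47
ee_pos: [0.4882, -0.0379, 0.3436]
eef_rot: [0.669, 0.743, 0.0, 0.0]
ft_force: [1.6, 0.1, -1.0]
width: 0.0121
grip_force: 35.0
```

Emit:
drive_tool:
  increments:
    - [0.1, -0.02, 0, -0.1, 0, 0.05]
    - [0.2, -0.04, 0, -0.2, 0, 0.1]
    - [0.3, -0.06, 0, -0.3, -0.02, 0.15]
    - [0.4, -0.08, 0, -0.4, -0.04, 0.2]
    - [0.47, -0.08, 0, -0.5, -0.05, 0.25]

```text
time: 9.88
ee_pos: [0.449, 0.1008, 0.3421]
eef_rot: [0.725, 0.66, 0.133, 0.147]
ft_force: [0.4, 0.9, -0.7]
width: 0.0119
grip_force: 35.0
```

Run:
```python
from h import *
import bench
print(bench.read_state()['joint_positions'].round(2),gap(TF+[-.05,0,.10],RT))
```

```text
[ 0.67 -0.48 -0.78  1.92 -0.27  1.18 -0.16] (array([ 0.439, -0.076, -0.04 ]), array([-0.026, -0.   ,  0.003]))
```

Run:
```python
from h import *
for p in([.43,.14,.335],[.426,.19,.31],[.426,.234,.294]): print(gap(p,RT))
```

```text
(array([ 0.124, -0.079, -0.007]), array([-0.026, -0.   ,  0.003]))
(array([ 0.289, -0.137,  0.058]), array([-0.026, -0.   ,  0.003]))
(array([ 0.435, -0.171,  0.102]), array([-0.026, -0.   ,  0.003]))
```

Emit:
drive_tool:
  increments:
    - [0.04, -0.05, 0, 0, 0, 0]
    - [0.124, -0.08, 0, -0.01, 0, 0]
    - [0.21, -0.11, 0.03, -0.02, 0, 0]
    - [0.29, -0.14, 0.06, -0.026, 0, 0.003]
    - [0.36, -0.15, 0.08, -0.026, 0, 0.003]

```text
time: 10.3
ee_pos: [0.4263, 0.2109, 0.3012]
eef_rot: [0.724, 0.659, 0.138, 0.152]
ft_force: [-0.5, -0.8, 0.2]
width: 0.0114
grip_force: 35.0
```

Run:
```python
from h import *
import bench
print(bench.read_state()['joint_positions'].round(2),gap([.426,.234,.294],RT),gap(TF,RT))
```

```text
[ 0.55 -0.47 -0.97  1.95 -0.2   1.11 -0.48] (array([ 0.077, -0.017,  0.019]), array([-0.007, -0.001,  0.003])) (array([0.097, 0.097, 0.25 ]), array([-0.007, -0.001,  0.003]))
```

Emit:
drive_tool:
  increments:
    - [0.05, -0.01, 0.01, -0.003, 0, 0.001]
    - [0.085, 0, 0.04, -0.007, 0, 0.003]
    - [0.09, 0.03, 0.1, -0.007, 0, 0.003]
    - [0.097, 0.06, 0.17, -0.007, 0, 0.003]
    - [0.097, 0.085, 0.22, -0.007, 0, 0.003]

```text
time: 10.72
ee_pos: [0.4805, 0.2335, 0.2515]
eef_rot: [0.724, 0.657, 0.14, 0.154]
ft_force: [-0.5, 0.1, -2.0]
width: 0.0117
grip_force: 35.0
```

Emit:
drive_tool:
  increments:
    - [0, 0.006, 0.015, 0, 0, 0]
    - [0, 0.012, 0.03, 0, 0, 0]
    - [0, 0.012, 0.03, 0, 0, 0]
    - [0, 0.012, 0.03, 0, 0, 0]
    - [0, 0.012, 0.03, 0, 0, 0]

```text
time: 11.13
ee_pos: [0.4872, 0.2328, 0.2466]
eef_rot: [0.725, 0.657, 0.141, 0.154]
ft_force: [0.2, -0.0, -1.0]
width: 0.0113
grip_force: 35.0
```

Emit:
drive_tool:
  increments:
    - [0, 0, 0, 0, 0, 0]
    - [0, 0, 0, 0, 0, 0]
    - [0, 0, 0, 0, 0, 0]
    - [0, 0, 0, 0, 0, 0]
    - [0, 0, 0, 0, 0, 0]

```text
time: 11.55
ee_pos: [0.4873, 0.2326, 0.2463]
eef_rot: [0.725, 0.657, 0.141, 0.154]
ft_force: [0.8, 0.8, -1.3]
width: 0.0117
grip_force: 35.0
```

Run:
```python
from h import *
import bench
s=bench.read_state();print(s['joint_positions'].round(2),s['ft_force'],gap(TF,RT))
a=bench.camera("scene"); t=bench.camera("top"); cv2.imwrite("pics/sc3.png",a); cv2.imwrite("pics/top3.png",t)
w=np.zeros((600,800,3),np.uint8)
w[:480,:400]=cv2.resize(a[150:246,375:475],None,fx=4,fy=5,interpolation=cv2.INTER_CUBIC)[:480,:400]
w[:480,400:]=cv2.resize(t[160:280,185:285],None,fx=4,fy=4,interpolation=cv2.INTER_CUBIC)
cv2.imwrite("pics/fin.png",w)
q=R.from_quat(s['eef_rot'])
P=[s['ee_pos']+q.apply([x,y,z]) for x,y,z in [(0,.007,.038),(.044,.007,.010),(-.044,.007,.010),(.044,.007,.085),(-.044,.007,.085),(.018,.006,-.035),(-.018,.006,-.035),(.018,-.006,-.035),(-.018,-.006,-.035)]]
print("scene crop",((proj(SC,P)-[375,150]+.4)*[4,5]).round(0).tolist()); print("top crop",((proj(TOP,P)-[185,160]+.4)*4+[400,0]).round(0).tolist())
```

```text
[ 0.82 -0.27 -1.33  1.91 -0.02  0.95 -0.63] [ 0.75806235  0.83658406 -1.25576201] (array([ 0.005, -0.008,  0.004]), array([ 0.002, -0.001, -0.002]))
scene crop [[190.0, 218.0], [285.0, 198.0], [132.0, 125.0], [236.0, 348.0], [90.0, 272.0], [269.0, 81.0], [205.0, 52.0], [273.0, 75.0], [210.0, 47.0]]
top crop [[605.0, 240.0], [515.0, 250.0], [670.0, 263.0], [552.0, 208.0], [697.0, 221.0], [538.0, 283.0], [604.0, 289.0], [538.0, 304.0], [604.0, 310.0]]
```

View pics/fin.png

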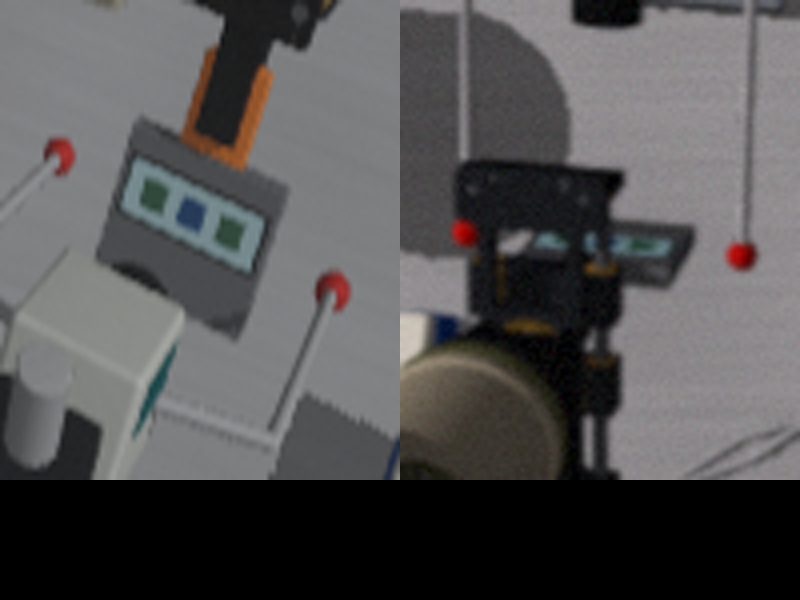

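Run:
```python
import cv2,numpy as np
a=cv2.imread("pics/sc3.png");t=cv2.imread("pics/top3.png")
z=lambda i:cv2.resize(i,None,fx=8,fy=8,interpolation=cv2.INTER_CUBIC)
cv2.imwrite("pics/z3.png",np.hstack([z(a[170:225,398:448]),z(t[205:260,215:265])]))
```

```text
(no output)
```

View pics/z3.png

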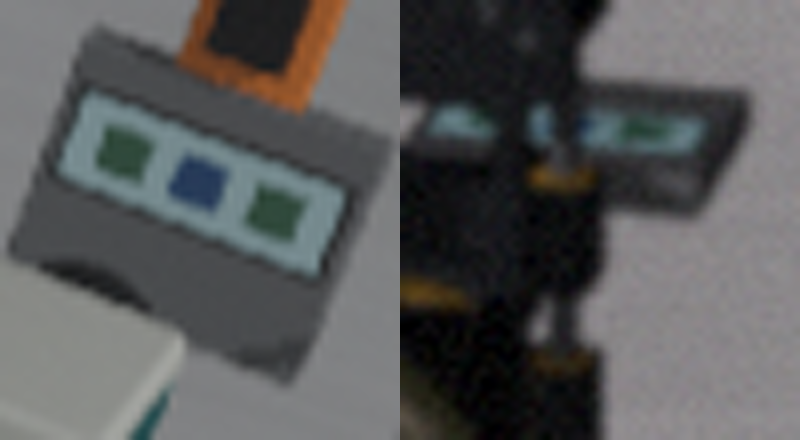

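```bash
cat > fit.py <<'E'
from h import *
# cassette frame rel. slide centre (x,y,z) m
SP=np.array([(0,0,0),(0,-.038,.013),(0,.038,.013),(0,-.038,-.013),(0,.038,-.013),(0,-.044,.028),(0,.044,.028),(0,.044,-.047)])
TP=np.array([(0,-.038,-.013),(0,-.038,.013),(0,-.044,-.047)])
def run(so,to,S,sw=.01):
    q=R.from_quat(S['eef_rot']); m=q.as_matrix(); C=R.from_matrix(np.c_[m[:,1],m[:,0],-m[:,2]])
    p0=S['ee_pos']+q.apply(OFF)
    def f(x,full=True):
        Q=C*R.from_rotvec(x[3:]); e=np.r_[(proj(SC,p0+x[:3]+Q.apply(SP))-so).ravel(),(proj(TOP,p0+x[:3]+Q.apply(TP))-to).ravel()]
        return np.r_[e/.5,x[3:]/sw]
    r=least_squares(f,np.zeros(6),loss='soft_l1')
    c=p0+r.x[:3]; print("slide shift vs model mm",(r.x[:3]*1e3).round(1),"rot deg",np.degrees(r.x[3:]).round(1)); print((f(r.x)[:-3]*.5).round(1))
    need=FOC-c; print("need world mm",(need*1e3).round(1),"tool units",(q.inv().apply(need)/.3).round(4), "rot err cassette->focus deg",np.degrees((C.inv()*R.from_matrix(M)).as_rotvec()).round(2))
E
python3 - <<'E'
from fit import *
import bench
so=np.array([(199,182),(88,92),(350,187),(62,178),(318,277),(92,38),(390,142),(290,382)])/8+[398,170]-.44
to=np.array([(312,120),(295,152),(348,95)])/8+[215,205]-.44
S=bench.read_state()
for sw in(1e-4,.01,.05): run(so,to,S,sw)
E
```

```text
slide shift vs model mm [-2.1  0.6  1.1] rot deg [0. 0. 0.]
[ 0.2 -0.  -0.1 -0.3 -0.   0.6 -0.6 -0.7 -0.3 -0.2 -0.9 -0.5  0.2  1.1
  0.3  1.  -0.5  0.5 -0.8  0.3  0.5 -0.8]
need world mm [ 0.4  1.2 -3.2] tool units [ 0.0042 -0.0035  0.0101] rot err cassette->focus deg [-0.05  0.06  0.12]
slide shift vs model mm [-2.3  0.5  0.9] rot deg [0.6 0.1 0.1]
[ 0.2 -0.1 -0.2 -0.1 -0.   0.4 -0.6 -0.6 -0.2 -0.4 -1.1 -0.4  0.1  0.9
  0.6  0.8 -0.5  0.5 -0.7  0.3  0.3 -0.8]
need world mm [ 0.6  1.3 -3. ] tool units [ 0.0044 -0.0028  0.0099] rot err cassette->focus deg [-0.05  0.06  0.12]
slide shift vs model mm [-2.7  0.5  0.7] rot deg [1.1 1.3 0.7]
[ 0.2 -0.1 -0.4  0.  -0.   0.2 -0.6 -0.4 -0.1 -0.6 -1.4 -0.2  0.1  0.6
  0.9  0.5 -0.5  0.6 -0.6  0.2  0.2 -0.5]
need world mm [ 0.9  1.3 -2.8] tool units [ 0.0047 -0.0013  0.0096] rot err cassette->focus deg [-0.05  0.06  0.12]
```

Emit:
drive_tool:
  increments:
    - [0.002, -0.001, 0.005, 0, 0, 0]
    - [0.004, -0.003, 0.01, 0, 0, 0]
    - [0.004, -0.003, 0.01, 0, 0, 0]
    - [0.004, -0.003, 0.01, 0, 0, 0]
    - [0.004, -0.003, 0.01, 0, 0, 0]

```text
time: 12.07
ee_pos: [0.4879, 0.2336, 0.2431]
eef_rot: [0.725, 0.657, 0.141, 0.154]
ft_force: [0.7, -0.4, -0.9]
width: 0.012
grip_force: 35.0
```

Emit:
drive_tool:
  increments:
    - [0, 0, 0, 0, 0, 0]
    - [0, 0, 0, 0, 0, 0]
    - [0, 0, 0, 0, 0, 0]
    - [0, 0, 0, 0, 0, 0]
    - [0, 0, 0, 0, 0, 0]

```text
time: 12.48
ee_pos: [0.4879, 0.2337, 0.2431]
eef_rot: [0.725, 0.657, 0.141, 0.154]
ft_force: [-0.2, 0.0, -1.0]
width: 0.0119
grip_force: 35.0
```

Run:
```python
from h import *
import bench
s=bench.read_state();print(s['ft_force'],abs(s['joint_vel']).max(),s['width'],gap(TF,RT))
a=bench.camera("scene"); cv2.imwrite("pics/end.png",cv2.resize(a[130:255,190:480],None,fx=2.7,fy=2.7,interpolation=cv2.INTER_CUBIC))
```

```text
[-0.22537419  0.01096439 -1.0393524 ] 0.002783613657290608 0.011917725124091994 (array([ 0.002, -0.005, -0.006]), array([ 0.001, -0.001, -0.003]))
```

View pics/end.png

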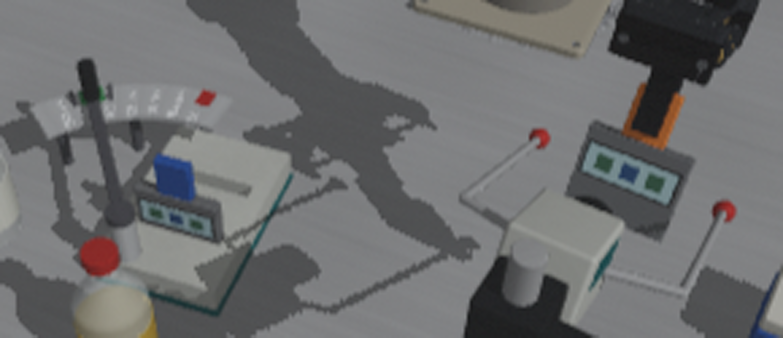

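The lever sits over the green mark (90,95) and the blue cassette is in its bay. The slide centre is at (629,173), against a ball midpoint of (632,175), so I'm handing the job in.

```bash
python3 -c "
import bench;print(bench.close_job())"
```

```text
the job is handed in; nothing more can be done
None
```

The job is handed in: the lever is in the green notch, the blue cassette is still in its bay, and the orange cassette is held still with its slide squared to the lens, about 1 pixel (2–3 mm) from midway between the balls in the last picture.

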